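# Unlock the steel box and hold the key turned

### The arm

A 6-joint arm with a two-finger parallel gripper is mounted at the origin on a cart in front of the work surface, level with it; the furniture and walls round the work are solid. World frame = base frame: x ahead of the robot, y to its left, z up, the work surface at z = 0. Lengths are in m, angles in rad, forces in N, time in s.
With the tool pointing down it reaches from about 0.375 to 0.9 m from the base axis. Payload 3.1 kg.
Tool frame: the origin (TCP) lies at the very end of the fingers, on their centre line; the grasp point (between the pads) lies bot.grip_depth behind it (bot.grip_depth is the distance from the TCP to the grasp point, in m); z points along the fingers, y is the direction in which the jaws open and shut (so a half turn about z gives the same grasp; the last joint's range is limited). The gripper opens to 87 mm and grips with 3 to 60 N. Pads are 19 mm wide; open, the fingers measure 117 mm over their backs; the gripper's body (75 mm by 190 mm) begins 51 mm behind the grasp point.
Start: joints at [1.004, 0.527, 1.433, -0, 1.181, -0.178], TCP at [0.237, 0.578, 0.223] pointing down, gripper open.
Joint ranges: [-3.08, 3.08], [-0.75, 2.2], [0.22, 2.44], [-1.43, 4.57], [0, 2.65], [-2.85, 2.85]. Speed limits (rad/s): [2.79, 2.79, 3.14, 3.14, 3.14, 3.14].

### API

Orientations are given as a 3x3 rotation matrix whose columns are the frame's x, y, z axes.
In Python, from station import bot, imaging gives the robot as it stands. The module is installed in compiled form; this text tells all that it offers.
- The arm moves only by the tool step_arm, never from a script. Its argument "targets" is a list of rows, each a list of 4 numbers: the shift along the tool's x, y, z in mm, then the turn about the tool's z in degrees. In form: [[tx, ty, tz, spin], ...]. A call has 1 to 20 rows; each row is the pose to reach, as a shift and turn from the pose commanded when the call began, along the tool's axes at that moment; what a row does not reach only later rows make up. A row lasts 1/10 s, in which the tool goes at most 50 mm and 8.59 degrees, less where a joint would pass 70% of its speed; a pose out of reach is approached as far as the arm can. A call with a gripper value outside its range is refused whole. "gripper" is the opening, from -1 (shut) to 1 (fully open), so that 0 is half open, set as the call begins (left out, the last holds). The fingers move at their own pace and stop on an object; "newtons" is the grip in N (left out, the last holds). Time passes only in rows, so rows that repeat a pose let the fingers close. It gives the time, the measured TCP pose, the force and the opening at its end, in the units of the state.
- bot.observe(): the state, without advancing time (a new reading comes with each control period).
- imaging.get_image(name): name is "side" or "top" or "wrist"; returns a dict with "img" (420x560x3 uint8, red, green, blue), "vertical_fov" (degrees; the focal length in pixels is half the picture's height over the tangent of half this angle, whatever the lens; pixels are square), "cx", "cy" (the principal point, pixels), "R" (3x3) and "t" (3): a world point X has camera coordinates R X + t; the wrist camera has in their place "tool_from_camera" (4x4, takes a point from camera to tool coordinates, whose origin is the TCP and whose axes are the flange's). Camera axes: x right, y down, z forward; pixel columns grow to the right and rows downward; lengths in m; the calibration is good to about 2 mm. A picture is of the moment at which its call begins: read the wrist's pose just before it. There is no depth.
- bot.sign_off(): hands the job in, once; it reports no verdict.
The state is a dict: "t": time; "joint_positions": joint angles; "joint_velocities": joint speeds; "joint_torque": joint torques, N m; "eef_pos": TCP position; "eef_rot": TCP orientation; "ft_force": force on the tool from outside, world axes, zero at the start; "torque": the same for the moment, N m; "grip_width": finger opening in m.
Only numpy, scipy, OpenCV 4.12 (cv2) and the standard library are available. Lean on these libraries where they do the work, as an engineer would, in place of code of your own. Each camera call takes 0.05 s, during which the arm holds its last target.

### The job

Take the wide-bowed key out of the wooden key rack and slide it down into the keyway on top of the grey steel box, working it past the sticky pins until its shoulder is fully home. Then turn it a quarter turn clockwise (seen from above) to the stop and finish still gripping it there, because the sprung bolt shoots out again if the key is let go. Leave the round-bowed key in the rack, do not shove the other things about, and do not hammer or force the key.

Things in the scene. Friction and masses are not known exactly. Their poses are not given: they have to be found in the camera images.
- lock_box: Grey steel box fixed to the bench, 130 x 170 x 76 mm (its x, y, z), origin under its centre on the bench. The lock is in the middle of its lid; a brass bolt on the lid points along the box's -x into a keeper (11 mm above the lid, 59 to 67 mm from the lock's axis) and draws back 13 mm over the quarter turn.
- keyway (a point): Mouth of the keyway: centre of the slot in the brass plug's face, level with the lid, 76 mm above the bench. x along the slot, z up; it turns with the plug. At rest the slot runs along the box's y axis. Slot 14 x 6.6 mm, 32 mm deep, no chamfer. A steel rosette round it (inner diameter 23, outer 40 mm) stands 2.5 mm above the face.
- pins (a point): Point on the lock's axis between its two sticky pins, which lie 10 and 17 mm below the mouth at opposite ends of the slot (first at +x of the keyway) and each stand 2.3 mm into it. Each is pushed back along the slot against about 13 N of dry friction and stays back: a straight push catches at some 10 to 20 N; a sway of about 1 mm to and fro along the slot eases it.
- plug (a joint): Angle of the lock's plug: 0 at rest (locked), growing clockwise seen from above to a hard stop at 1.571 rad (quarter turn). A spring (0.04 N m/rad; friction 0.015 N m) turns it back whenever it is not held. The key has up to about 0.2 rad of play in the slot, so it turns a little further than the plug.
- rack: Hardwood key rack fixed to the bench, 125 x 50 x 40 mm (its x, y, z), origin under its centre, z up. Two upright slots in its top, 14 x 7 mm, 31 mm deep, 36 mm either side of the centre along its x axis; each holds one key, blade down, blade width along the rack's x.
- wide_key: Key of this lock, 70 g, wide rectangular black bow; it stands in one of the rack's slots (which one varies). Origin on its axis under the steel shoulder (the face that rests on the plug), z up away from the blade, x along the width of blade and bow. Blade 12 x 5 mm, its tapered rounded tip 26 mm below the origin; shoulder a disc 19 mm across, 4 mm thick. Fits either way round.
- wide_key_grip (a point): Middle of the wide key's bow, 26 mm above the key's origin: bow 40 mm wide (x), 10 mm thick (y), 28 mm tall, from 12 to 40 mm above the origin; below it a neck 10 mm thick.
- round_key: A key of another lock, in the other slot of the rack, to be left there: the same shank with a round black bow, 28 mm in diameter, 10 mm thick, its centre 26 mm above the origin. Origin and axes as for the wide key.
- tape_measure: Tape measure, 34 x 77 x 56 mm, bystander. Origin under its centre.
- brass_hinge: Brass butt hinge lying flat, 55 x 62 x 8 mm, bystander. Origin under its centre.
There are look-alikes about, which are no part of the job. Leave any turquoise look-alike of the wide_key alone.

How it is judged:
On the way, in this order (a step that is already met when the one before it is completed fails the run):
1. the wide key is drawn out of the rack and carried by the fingers, its tip clear of the rack (z of wide_key in the frame of rack above 0.067 m and contact force between the fingers and wide_key above 1 N), for 0.1 s.
2. the wide key is fully home in the keyway with the plug still at rest (under 0.35 rad) (z of wide_key in the frame of keyway below 0.0025 m and horizontal distance between wide_key and keyway below 0.003 m and angle between the z axis of wide_key and the z axis of keyway, either way round below 0.12 rad and value of joint plug below 0.35 rad), for 0.1 s.
3. the plug is turned a quarter turn clockwise (over 1.35 rad) with the key home (z of wide_key in the frame of keyway below 0.0025 m and horizontal distance between wide_key and keyway below 0.003 m and angle between the z axis of wide_key and the z axis of keyway, either way round below 0.12 rad and value of joint plug above 1.35 rad), for 0.3 s.
At the end, for the whole second after the job is handed in: For a further second the fingers grip the wide key (over 1 N), its shoulder within 2.5 mm of the plug face and 3 mm of its axis, upright within 0.12 rad; the plug is held beyond 1.35 rad against its spring; the round key stands in the rack (height within 5 mm) (all of step 3 and contact force between the fingers and wide_key above 1 N and z of round_key in the frame of rack between 0.035 and 0.045 m); the arm keeps its last pose, push and grip.
It fails at once if the round key is pulled out of the rack (moved 15 mm) (distance of round_key from where it was at the start of the episode above 0.015 m).
It fails at once if a bystander is shoved more than 20 mm (distance of any of tape_measure, brass_hinge from where it was at the start of the episode above 0.02 m).
It fails at once if the key is forced: more than 90 N between it and the box (contact force between wide_key and lock_box above 90 N).
It also fails if it takes over 48 s, if anything falls off the work surface, if the arm or the gripper's body presses on something with over 40 N, if the wrist force passes 120 N, or if a joint passes its speed limit or range.

## Working session

There is one attempt and no reset: what is moved stays moved. The work goes in short steps, Python scripts to look and compute and a tool call to move; the robot and the scene stay as the last step left them, time stands still between calls to the robot, and variables do not carry over. Pictures are saved under pics/ and viewed, and the job is handed in when it is done.

Besides the shell and the picture viewer there is one more tool, called after ">>>" as name([rows], argument=value, ...), one row to a line, values as JSON. step_arm: Moves the arm, as the interface text tells. Its arguments: {"type":"object","properties":{"targets":{"type":"array","items":{"type":"array","items":{"type":"number"}}},"gripper":{"type":"number"},"newtons":{"type":"number"}},"required":["targets"]}

```bash
mkdir -p pics; ls
python3 - <<'E'
from station import bot, imaging
import cv2
s=bot.observe()
print(s['t'],s['eef_pos'],s['eef_rot'],s['grip_width'],bot.grip_depth,s['ft_force'])
for n in ['side','top','wrist']:
    d=imaging.get_image(n)
    cv2.imwrite(f'pics/{n}0.png',d['img'][:,:,::-1])
    print(n,{k:v for k,v in d.items() if k!='img'})
E
```

```text
pics
0.0 [0.23651687 0.57775544 0.22157109] [[-9.25369071e-01  3.79065719e-01 -1.12343855e-03]
 [ 3.79067215e-01  9.25367396e-01 -1.79694946e-03]
 [ 3.58431466e-04 -2.08870017e-03 -9.99997754e-01]] 0.08705823521195839 0.0187 [-1.21858195 -0.11171375  0.56381445]
side {'vertical_fov': 47.74645734204782, 'cx': 283.2137584699329, 'cy': 206.11685566981885, 'R': array([[-0.99911186, -0.03362974, -0.02538768],
       [ 0.00786037,  0.44318103, -0.89639768],
       [ 0.04139696, -0.8958011 , -0.44252308]]), 't': array([0.55587267, 0.0214434 , 1.05497902])}
top {'vertical_fov': 42.89200633855446, 'cx': 277.5914475229121, 'cy': 198.69526543643929, 'R': array([[-0.0237773 , -0.99967766, -0.00890029],
       [-0.9864099 ,  0.02490764, -0.16240419],
       [ 0.16257353,  0.0049178 , -0.98668418]]), 't': array([0.11576229, 0.56501671, 1.02124138])}
wrist {'vertical_fov': 59.03740768115816, 'cx': 282.83473269198964, 'cy': 204.02530981050924, 'tool_from_camera': array([[ 1.43463709e-03, -9.52340724e-01, -3.05032929e-01,
         8.38742495e-02],
       [ 9.99998898e-01,  1.24959971e-03,  8.01850521e-04,
         4.37968792e-04],
       [-3.82465846e-04, -3.05033743e-01,  9.52341467e-01,
        -1.63095034e-01],
       [ 0.00000000e+00,  0.00000000e+00,  0.00000000e+00,
         1.00000000e+00]])}
```

View pics/side0.png

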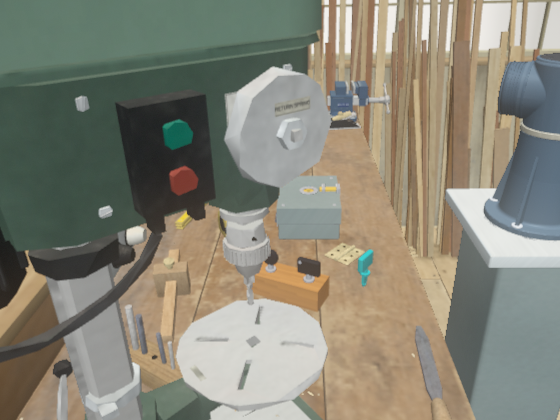

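View pics/top0.png

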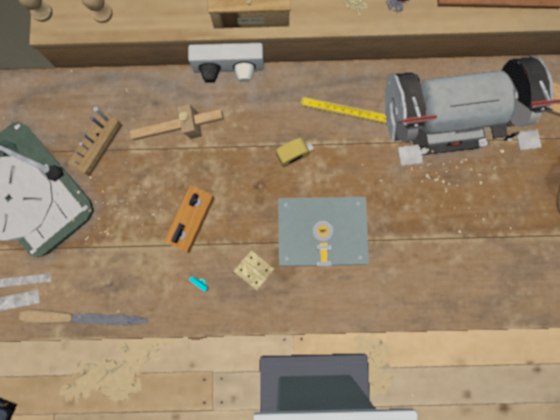

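View pics/wrist0.png

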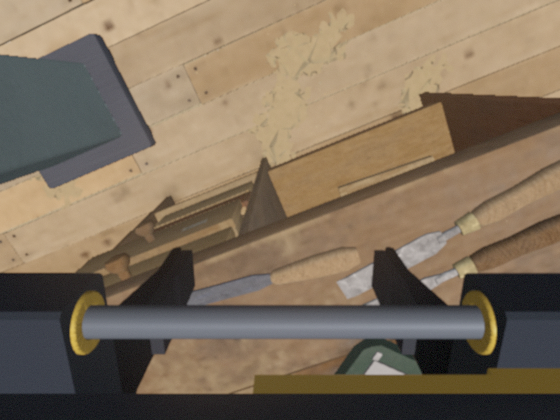

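```bash
cat > h.py <<'E'
from station import bot, imaging
import cv2, numpy as np
def K(d):
    f=210/np.tan(np.radians(d['vertical_fov']/2)); return f
def w2p(d,X):
    if 'R' in d: c=d['R']@np.array(X)+d['t']
    f=K(d); return d['cx']+f*c[0]/c[2], d['cy']+f*c[1]/c[2]
def ray(d,u,v,s=None):
    f=K(d); r=np.array([(u-d['cx'])/f,(v-d['cy'])/f,1.])
    if 'R' in d: return -d['R'].T@d['t'], d['R'].T@r
    T=d['tool_from_camera']; R=s['eef_rot']
    return s['eef_pos']+R@T[:3,3], R@T[:3,:3]@r
def atz(d,u,v,z,s=None):
    o,r=ray(d,u,v,s); return o+r*(z-o[2])/r[2]
def grab(n,name):
    s=bot.observe(); d=imaging.get_image(n); cv2.imwrite(f'pics/{name}.png',d['img'][:,:,::-1]); return s,d
def crop(d,name,x0,y0,x1,y1,k):
    cv2.imwrite(f'pics/{name}.png',cv2.resize(d['img'][y0:y1,x0:x1,::-1],None,fx=k,fy=k,interpolation=cv2.INTER_CUBIC))
E
python3 - <<'E'
from h import *
d=imaging.get_image('top'); 
crop(d,'t1',150,170,290,310,4); crop(d,'t1b',265,180,385,280,6)
d=imaging.get_image('side'); crop(d,'s1',240,160,400,310,5)
E
```

```text
(no output)
```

View pics/t1.png

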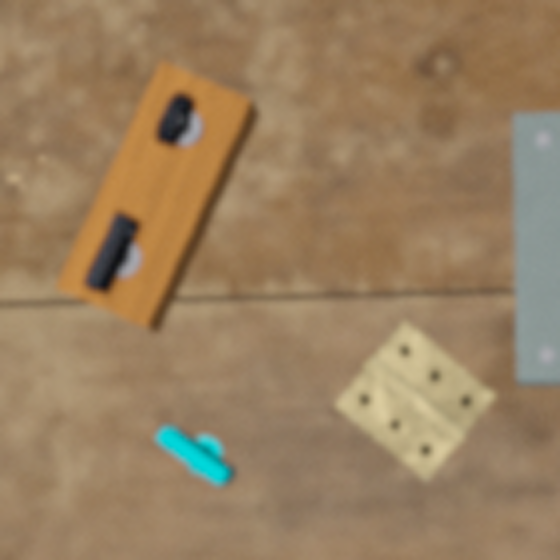

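View pics/t1b.png

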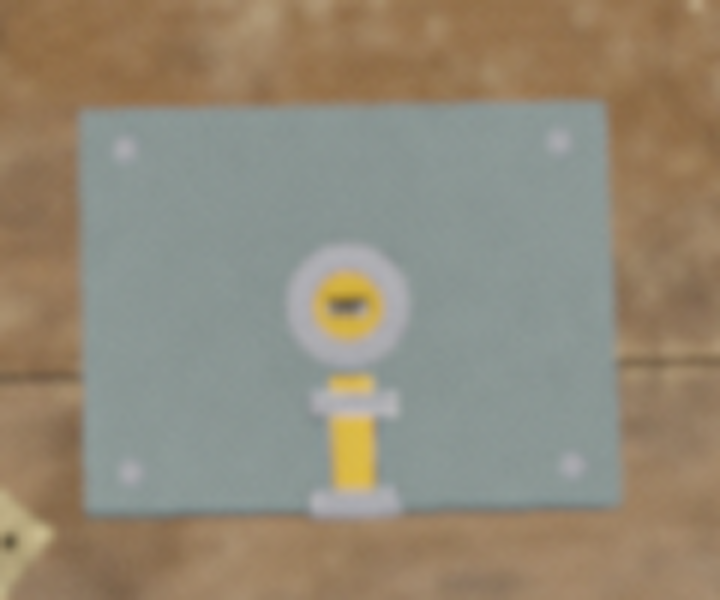

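View pics/s1.png

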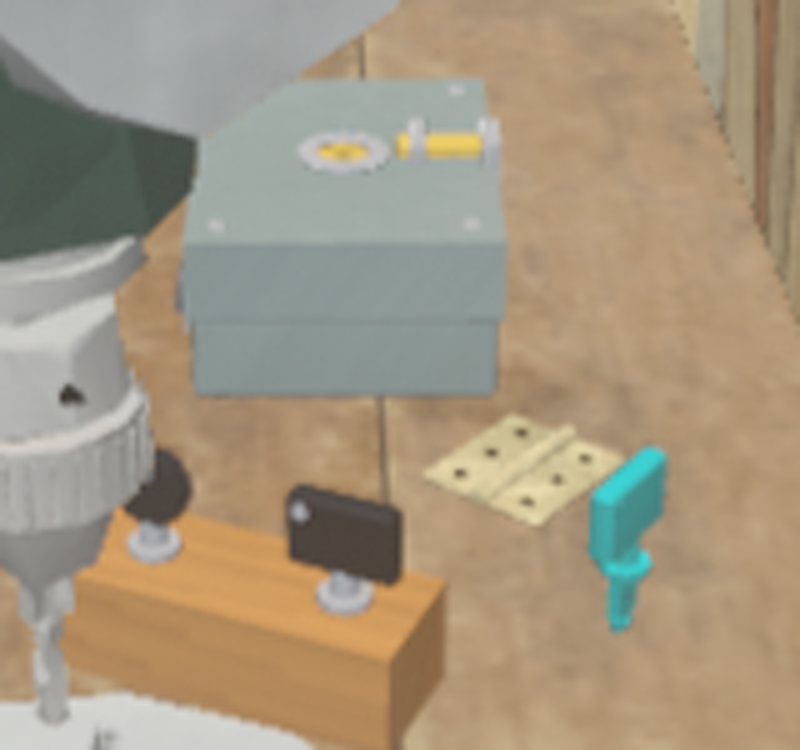

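Run:
```python
from h import *
d=imaging.get_image('top'); ds=imaging.get_image('side')
def c(x,y,k,x0,y0): return (x+.5)/k-.5+x0,(y+.5)/k-.5+y0
P=[atz(d,*c(x,y,4,150,170),.04)[:2] for x,y in [(165,62),(255,103),(154,328),(60,286)]]
P=np.array(P);print(P,P.mean(0)); print([np.linalg.norm(P[i]-P[(i+1)%4]) for i in range(4)])
r=((P[0]+P[1])-(P[2]+P[3]))/2; r/=np.linalg.norm(r); print('rack axis',r,np.degrees(np.arctan2(r[1],r[0])))
m=P.mean(0); print('slots',m-.036*r,m+.036*r)
print('bow ends z.08',[atz(d,*c(x,y,4,150,170),.08)[:2] for x,y in [(128,218),(97,285)]])
print('turq',atz(d,*c(195,455,4,150,170),.066))
Q=np.array([atz(d,*c(x,y,6,265,180),.076)[:2] for x,y in [(80,110),(606,100),(621,503),(86,514)]])
print('box',Q,Q.mean(0),[np.linalg.norm(Q[i]-Q[(i+1)%4]) for i in range(4)])
print('plug',atz(d,*c(347,305,6,265,180),.076),'rosette',atz(d,*c(348,304,6,265,180),.0785))
yy=(Q[0]+Q[3]-Q[1]-Q[2]); print('box y ang',np.degrees(np.arctan2(yy[1],yy[0])))
xx=(Q[0]+Q[1]-Q[2]-Q[3]); print('box x ang',np.degrees(np.arctan2(xx[1],xx[0])))
# side checks
print('side plug',atz(ds,*c(343,152,5,240,160),.076))
print('side wide shoulder center z.042',atz(ds,*c(345,592,5,240,160),.042))
```

```text
[[0.60101247 0.27652869]
 [0.578832   0.23109083]
 [0.46702295 0.28163491]
 [0.48898832 0.32848697]] [0.53396393 0.27943535]
[np.float64(0.050562558295872126), np.float64(0.12270275997407154), np.float64(0.051745473047070785), np.float64(0.12348713326766436)]
rack axis [ 0.90919994 -0.41635979] -24.60497810841181
slots [0.50123274 0.2944243 ] [0.56669513 0.2644464 ]
bow ends z.08 [array([0.51732015, 0.28735   ]), array([0.48545159, 0.30202166])]
turq [0.40414033 0.25725046 0.066     ]
box [[ 0.56437375  0.10106739]
 [ 0.56335452 -0.06909987]
 [ 0.43383482 -0.06730869]
 [ 0.4344647   0.10226639]] [0.49900695 0.01673131] [np.float64(0.17017030461132138), np.float64(0.12953208539488503), np.float64(0.16957625586965774), np.float64(0.12991457895000316)]
plug [0.4989135  0.01707785 0.076     ] rosette [0.49897026 0.01694077 0.0785    ]
box y ang 89.7218883685248
box x ang -0.6603635814850561
side plug [0.49975587 0.01783164 0.076     ]
side wide shoulder center z.042 [0.50294823 0.29783683 0.042     ]
```

```bash
cat >> h.py <<'E'
def plan(x,y,z,ang):
    s=bot.observe(); R=s['eef_rot']; p=s['eef_pos']
    a=np.degrees(np.arctan2(R[1,1],R[0,1]))
    sp=(a-ang+180)%360-180
    print('at',p.round(4),'yang',round(a,2),'tilt',R[:,2].round(4),'F',s['ft_force'].round(2),'w',round(s['grip_width'],4),'t',round(s['t'],2),'q',s['joint_positions'].round(3))
    print('shift mm',(R.T@(np.array([x,y,z])-p)*1000).round(2),'spin',round(sp,2))
E
python3 -c "
from h import *
plan(.501,.2945,.17,65.4)"
```

```text
at [0.2368 0.5782 0.2223] yang 67.72 tilt [-3.e-04 -4.e-04 -1.e+00] F [ 0.47 -0.37  0.65] w 0.0871 t 0.35 q [ 1.004  0.528  1.433  0.     1.181 -0.179]
shift mm [-352.04 -162.37   52.34] spin 2.32
```

>>> step_arm([
  [-15, -7, 2, 0],
  [-45, -20, 6, 0],
  [-80, -37, 12, 0.5],
  [-115, -53, 17, 1],
  [-150, -69, 22, 1.5],
  [-185, -85, 27, 2],
  [-220, -101, 32, 2.3],
  [-255, -118, 38, 2.3],
  [-290, -134, 43, 2.3],
  [-320, -147, 48, 2.3],
  [-340, -157, 51, 2.3],
  [-352, -162, 52, 2.3],
  [-352, -162, 52, 2.3],
  [-352, -162, 52, 2.3],
], gripper=1)

```text
t: 1.75
eef_pos: [0.5007, 0.295, 0.1706]
eef_rot: [[-0.909, 0.416, -0.001], [0.416, 0.909, 0.0], [0.001, -0.0, -1.0]]
ft_force: [0.3, -0.5, -0.2]
grip_width: 0.0871
```

```bash
python3 -c "
from h import *
plan(.501,.2945,.17,65.4)
s,d=grab('wrist','w1')
plan(.501,.2945,.052,65.4)"
```

```text
at [0.5007 0.295  0.1706] yang 65.4 tilt [-7.e-04  3.e-04 -1.e+00] F [ 0.32 -0.48 -0.24] w 0.0871 t 1.75 q [ 3.400e-01  5.330e-01  1.596e+00  1.000e-03  1.012e+00 -8.020e-01]
shift mm [-0.51 -0.37  0.6 ] spin 0.0
at [0.5004 0.2955 0.1707] yang 65.46 tilt [-6.e-04  2.e-04 -1.e+00] F [-0.21  0.43  0.3 ] w 0.0868 t 1.8 q [ 0.341  0.533  1.596  0.     1.012 -0.802]
shift mm [ -1.07  -0.62 118.65] spin 0.06
```

View pics/w1.png

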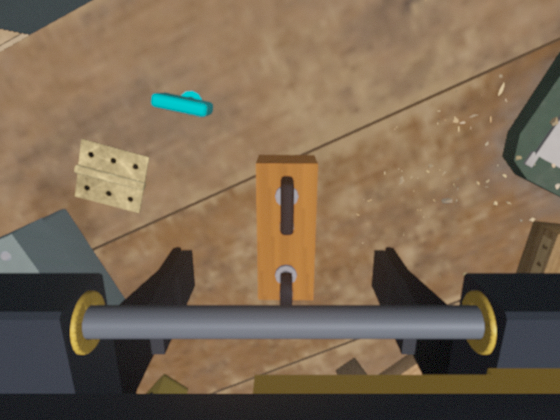

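```bash
python3 -c "
from h import *
s,d=grab('wrist','w1b')
crop(d,'w1c',230,140,350,310,4)
R=s['eef_rot']
for n,u,v,z in [('bow near',287.5,178,.08),('bow far',287.5,235,.08),('disc',287,197,.044),('disc2',286,276,.044)]:
    X=atz(d,u,v,z,s); print(n,X.round(4))
for a in [(257,157),(315,157),(259,299),(313,299)]: print(atz(d,*a,.04,s).round(4))
"
```

```text
bow near [0.4821 0.3081 0.08  ]
bow far [0.5215 0.2904 0.08  ]
disc [0.5046 0.298  0.044 ]
disc2 [0.57   0.2676 0.044 ]
[0.4654 0.2895 0.04  ]
[0.4846 0.3317 0.04  ]
[0.5831 0.2349 0.04  ]
[0.6033 0.2794 0.04  ]
```

View pics/w1c.png

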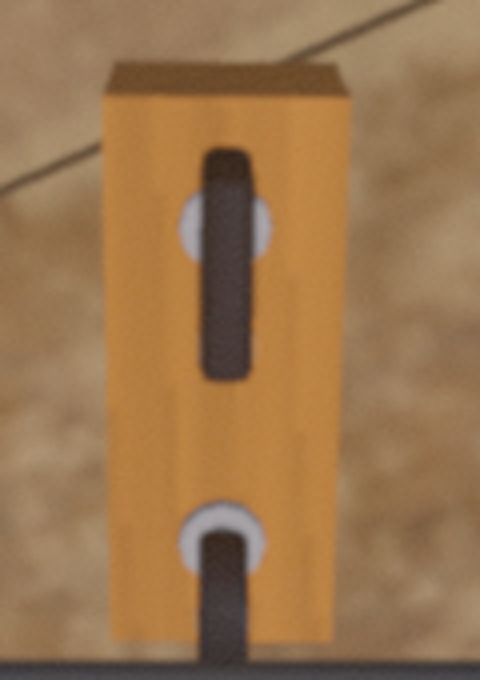

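```bash
python3 -c "
from h import *
plan(.502,.2969,.052,65.4)"
```

```text
at [0.5003 0.2958 0.1707] yang 65.5 tilt [-4.e-04  2.e-04 -1.e+00] F [-1.12 -0.54 -0.05] w 0.0871 t 1.85 q [ 0.342  0.533  1.596  0.     1.012 -0.802]
shift mm [ -1.17   1.76 118.71] spin 0.1
```

>>> step_arm([
  [0, 1, 10, 0],
  [-1, 1.8, 30, 0],
  [-1, 1.8, 60, 0],
  [-1, 1.8, 85, 0],
  [-1, 1.8, 103, 0],
  [-1, 1.8, 114, 0],
  [-1, 1.8, 118.5, 0],
  [-1, 1.8, 118.5, 0],
], gripper=-0.3)

```text
t: 2.65
eef_pos: [0.5025, 0.2965, 0.0516]
eef_rot: [[-0.91, 0.415, -0.001], [0.415, 0.91, -0.0], [0.001, -0.0, -1.0]]
ft_force: [-0.0, 0.3, 0.4]
grip_width: 0.0336
```

```bash
python3 -c "
from h import *
plan(.502,.2969,.052,65.4)
s,d=grab('wrist','w2')
d=imaging.get_image('side'); crop(d,'s2',220,200,380,320,5)"
```

```text
at [0.5025 0.2965 0.0516] yang 65.46 tilt [-7.e-04 -2.e-04 -1.e+00] F [-0.05  0.31  0.44] w 0.0336 t 2.65 q [ 0.342  0.713  1.665  0.     0.764 -0.801]
shift mm [ 0.61  0.14 -0.36] spin 0.06
```

View pics/w2.png

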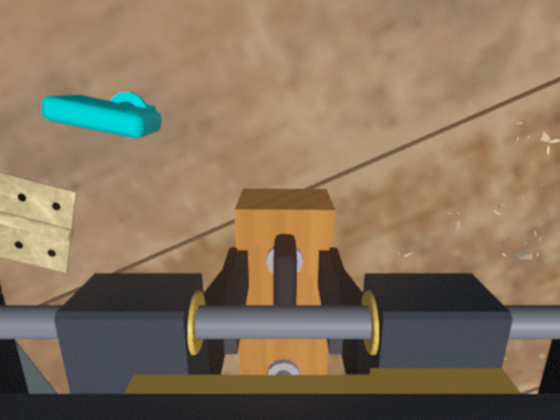

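View pics/s2.png

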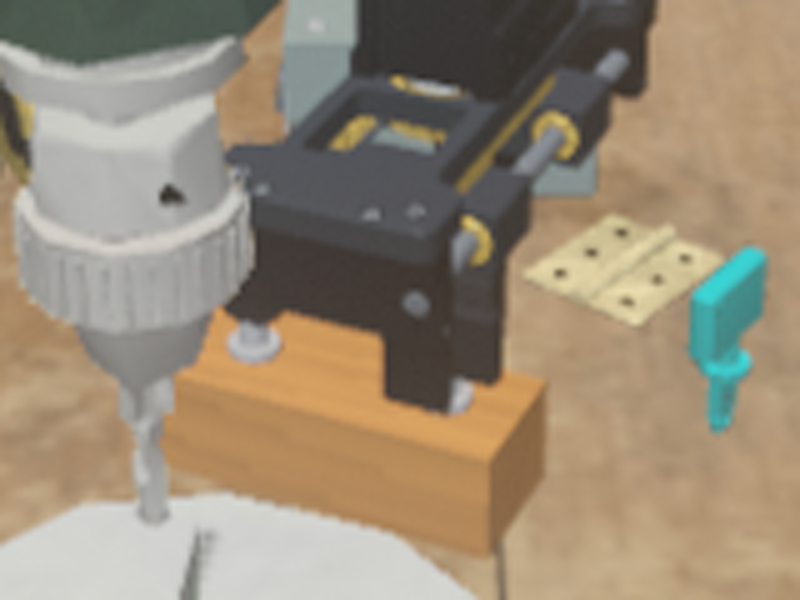

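>>> step_arm([
  [0, 0, 0, 0],
  [0, 0, 0, 0],
  [0, 0, 0, 0],
  [0, 0, 0, 0],
  [0, 0, 0, 0],
], gripper=-1, newtons=12)

```text
t: 3.25
eef_pos: [0.5032, 0.2963, 0.0525]
eef_rot: [[-0.909, 0.416, 0.001], [0.416, 0.909, 0.0], [-0.001, 0.001, -1.0]]
ft_force: [-0.6, 0.6, 2.2]
grip_width: 0.0096
```

>>> step_arm([
  [0, 0, 0, 0],
  [0, 0, 0, 0],
  [0, 0, 0, 0],
], newtons=45)

```text
t: 3.55
eef_pos: [0.5032, 0.2963, 0.0525]
eef_rot: [[-0.909, 0.416, 0.001], [0.416, 0.909, 0.0], [-0.001, 0.001, -1.0]]
ft_force: [-0.9, -0.2, 5.1]
grip_width: 0.0093
```

>>> step_arm([
  [0, 0, -2, 0],
  [0, 0, -6, 0],
  [0, 0, -12, 0],
  [0, 0, -20, 0],
  [0, 0, -30, 0],
  [0, 0, -42, 0],
  [0, 0, -56, 0],
  [0, 0, -72, 0],
  [0, 0, -88, 0],
  [0, 0, -102, 0],
  [0, 0, -112, 0],
  [0, 0, -118, 0],
  [0, 0, -118, 0],
  [0, 0, -118, 0],
])

```text
t: 4.95
eef_pos: [0.5025, 0.2961, 0.1698]
eef_rot: [[-0.909, 0.416, -0.001], [0.416, 0.909, -0.0], [0.001, -0.001, -1.0]]
ft_force: [-0.3, -0.0, -0.1]
grip_width: 0.0096
```

```bash
python3 -c "
from h import *
plan(.499,.017,.17,-0.4)
s,d=grab('wrist','w3')
d=imaging.get_image('side'); crop(d,'s3',200,180,360,300,5)"
```

```text
at [0.5025 0.2961 0.1698] yang 65.42 tilt [-7.e-04 -3.e-04 -1.e+00] F [-0.26 -0.04 -0.1 ] w 0.0096 t 4.95 q [ 0.341  0.537  1.591 -0.     1.014 -0.801]
shift mm [-1.1288e+02 -2.5524e+02 -1.2000e-01] spin 65.82
```

View pics/w3.png

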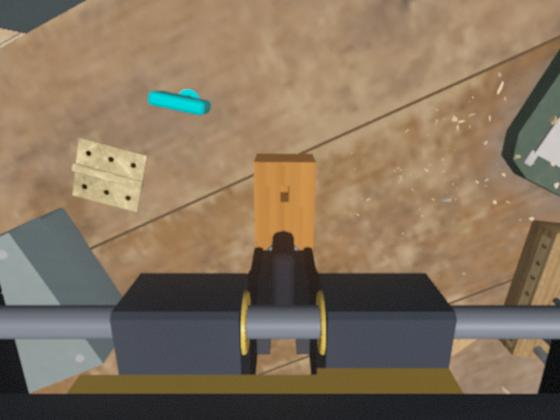

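View pics/s3.png

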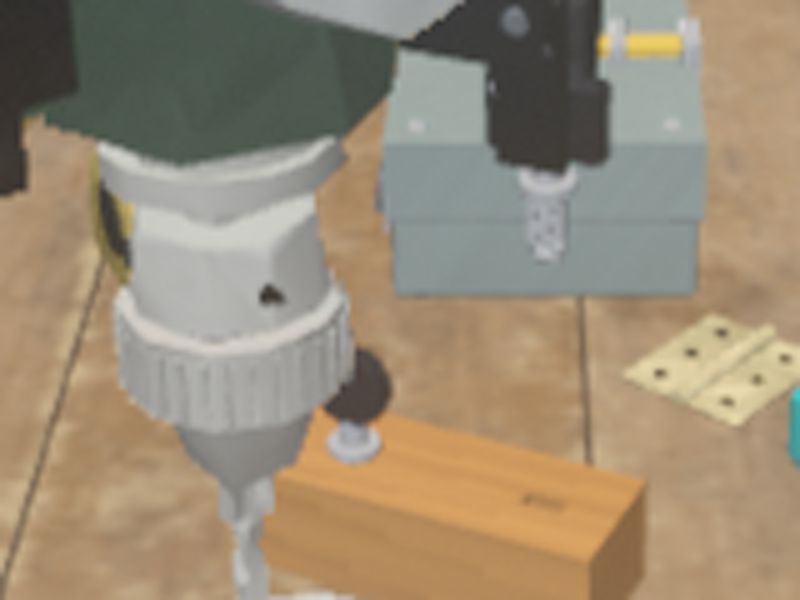

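```bash
python3 -c "
from h import *
import numpy as np
s,d=grab('wrist','w3')
crop(d,'w3c',240,140,340,260,6)"
```

>>> step_arm([
  [-4, -8, -6, 3],
  [-12, -26, -14, 9],
  [-22, -50, -22, 16],
  [-34, -76, -30, 23],
  [-45, -102, -36, 30],
  [-57, -128, -36, 37],
  [-68, -154, -36, 44],
  [-80, -180, -36, 51],
  [-91, -206, -36, 57],
  [-101, -229, -36, 62],
  [-109, -246, -36, 65],
  [-113, -255, -36, 65.8],
  [-113, -255, -36, 65.8],
  [-113, -255, -36, 65.8],
])

```text
t: 6.5
eef_pos: [0.4993, 0.0178, 0.2058]
eef_rot: [[0.006, 1.0, -0.001], [1.0, -0.006, 0.001], [0.001, -0.001, -1.0]]
ft_force: [0.2, 0.1, -1.1]
grip_width: 0.0098
```

```bash
python3 -c "
from h import *
plan(.499,.017,.206,-0.4)
s,d=grab('wrist','w4')
crop(d,'w4c',220,140,360,260,5)"
```

```text
at [0.4993 0.0178 0.2058] yang -0.35 tilt [-7.e-04  7.e-04 -1.e+00] F [ 0.18  0.15 -1.06] w 0.0098 t 6.5 q [-1.89e-01  3.84e-01  1.76e+00  1.00e-03  9.99e-01 -1.83e-01]
shift mm [-0.83 -0.34 -0.18] spin 0.05
```

View pics/w3c.png

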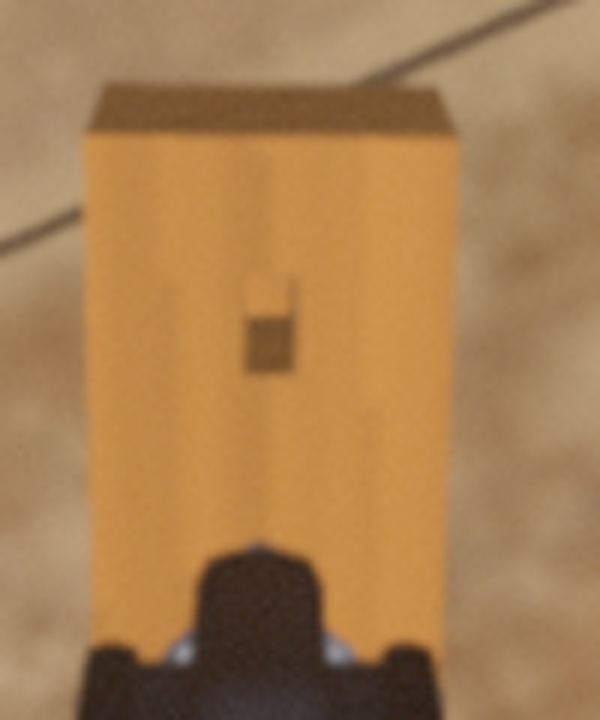

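View pics/w4c.png

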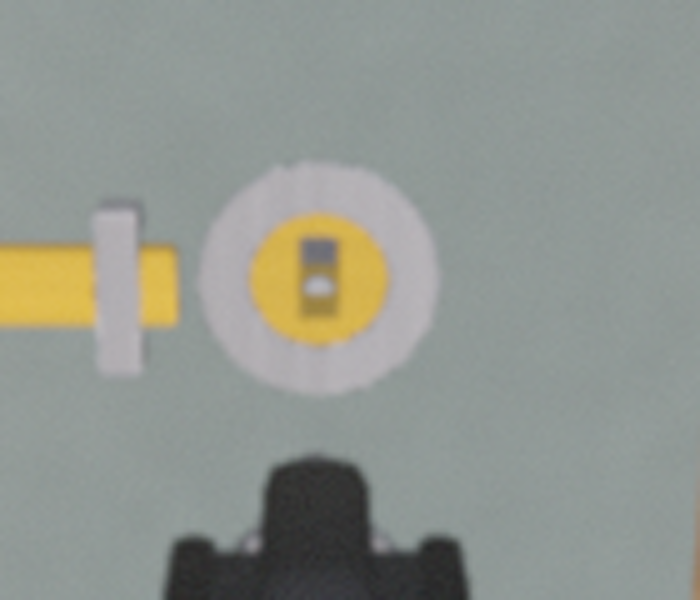

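>>> step_arm([
  [-0.5, 0.1, 4, 0],
  [-1, 0.2, 14, 0],
  [-1, 0.2, 28, 0],
  [-1, 0.2, 42, 0],
  [-1, 0.2, 56, 0],
  [-1, 0.2, 68, 0],
  [-1, 0.2, 77, 0],
  [-1, 0.2, 82, 0],
  [-1, 0.2, 82, 0],
  [-1, 0.2, 82, 0],
])

```text
t: 7.55
eef_pos: [0.5, 0.0164, 0.1242]
eef_rot: [[0.006, 1.0, 0.0], [1.0, -0.006, -0.0], [-0.0, 0.0, -1.0]]
ft_force: [-0.8, 0.3, -0.5]
grip_width: 0.0095
```

```bash
python3 -c "
from h import *
plan(.499,.017,.122,-0.4)
s,d=grab('wrist','w5')
crop(d,'w5c',220,200,340,300,6)
d=imaging.get_image('side'); crop(d,'s5',260,140,360,220,8)
d=imaging.get_image('top'); crop(d,'t5',265,180,385,280,6)"
```

```text
at [0.5    0.0164 0.1242] yang -0.37 tilt [ 4.e-04 -1.e-04 -1.e+00] F [-0.82  0.26 -0.46] w 0.0095 t 7.55 q [-0.191  0.514  1.836  0.     0.791 -0.185]
shift mm [ 0.63 -0.99  2.16] spin 0.03
```

View pics/w5.png

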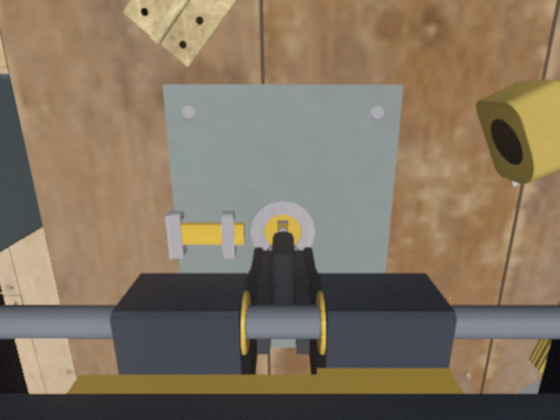

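View pics/s5.png

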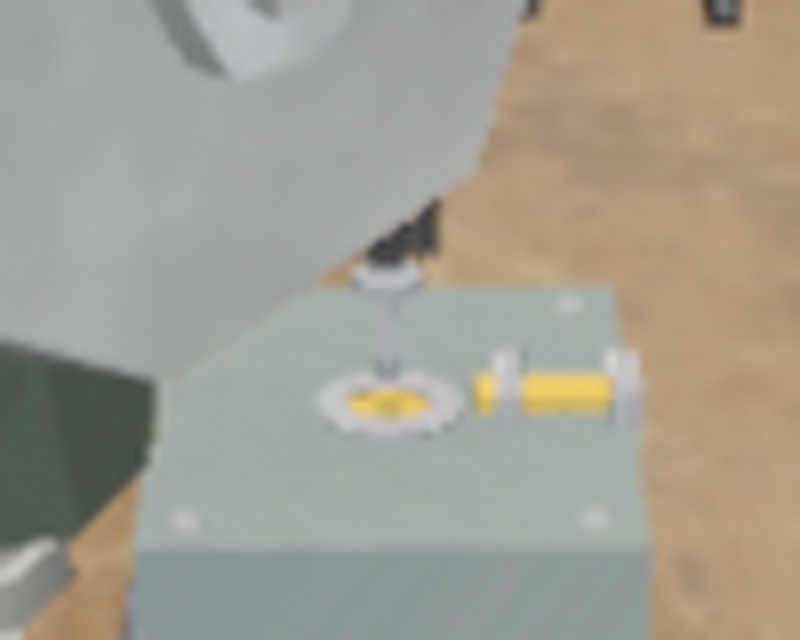

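View pics/t5.png

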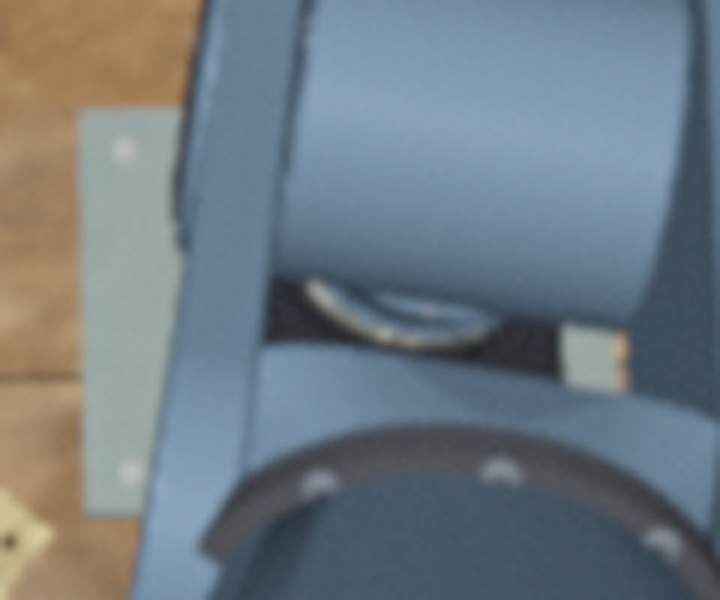

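```bash
python3 -c "
from h import *
d=imaging.get_image('wrist')
T=np.linalg.inv(d['tool_from_camera']);f=K(d)
def p(x,y,z):
    c=T@np.array([x,y,z,1]); return d['cx']+f*c[0]/c[2],d['cy']+f*c[1]/c[2]
print('bow bottom',p(.02,0,.0005),'bow top',p(.02,0,-.0275),'finger tip',p(.0095,.012,0))
print('mm/px',(p(.02,0,.0005)[1]-p(.021,0,.0005)[1]))
print('shoulder disc',p(.0095,0,.0125),p(.0095,0,.0085))
for z in (.2058-.076,.1242-.076): print('keyway if on axis',p(0,0,z))
for z in (.2058-.0785,.1242-.0785): print('ros near/far',p(.02,0,z),p(-.02,0,z),p(0,.02,z),p(0,-.02,z))
crop(d,'w5c',230,190,340,290,7)
"
```

```text
bow bottom (np.float64(280.9643376353952), np.float64(228.85498155884875)) bow top (np.float64(280.56854695527045), np.float64(254.5964482569861)) finger tip (np.float64(305.9235831681453), np.float64(249.63307337543262))
mm/px 1.9718834229268225
shoulder disc (np.float64(281.0993384686421), np.float64(239.29679412172607)) (np.float64(281.05692730271886), np.float64(242.44794294501656))
keyway if on axis (np.float64(281.8598529200781), np.float64(193.4597985372611))
keyway if on axis (np.float64(281.40995837424134), np.float64(230.53751981925203))
ros near/far (np.float64(281.86504986494117), np.float64(170.27438573948788)) (np.float64(281.83457043201133), np.float64(217.3996427449321)) (np.float64(306.378434045301), np.float64(194.35256548775212)) (np.float64(257.3218487209671), np.float64(194.27309373010976))
ros near/far (np.float64(281.39953529288124), np.float64(200.55056063678146)) (np.float64(281.38342784701007), np.float64(261.93778632449596)) (np.float64(314.4021767888477), np.float64(232.13311157838186)) (np.float64(248.3826631643803), np.float64(232.02351178291156))
```

View pics/w5c.png

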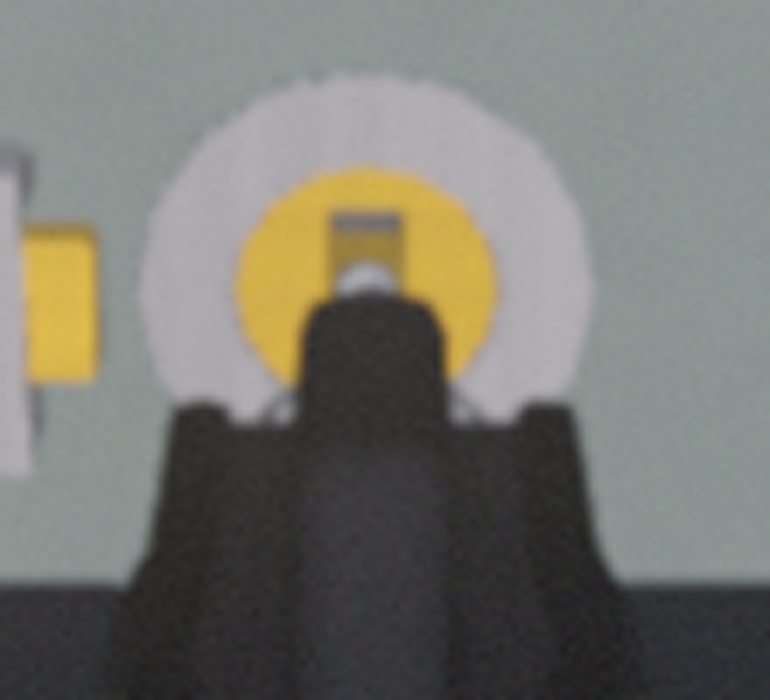

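>>> step_arm([
  [0.3, -0.4, 1, 0],
  [0.3, -0.4, 3, 0],
  [0.3, -0.4, 5, 0],
  [0.3, -0.4, 7, 0],
  [0.3, -0.4, 9, 0],
  [0.3, -0.4, 10, 0],
  [0.3, -0.4, 11, 0],
  [0.3, -0.4, 12, 0],
  [0.3, -0.4, 12, 0],
])

```text
t: 8.65
eef_pos: [0.4993, 0.0166, 0.1119]
eef_rot: [[0.007, 1.0, -0.0], [1.0, -0.007, 0.0], [0.0, -0.0, -1.0]]
ft_force: [-0.4, -0.1, -0.6]
grip_width: 0.0094
```

```bash
python3 -c "
from h import *
plan(.499,.017,.122,-0.4)
s,d=grab('wrist','w6'); crop(d,'w6c',230,190,340,290,7)
d=imaging.get_image('side'); crop(d,'s6',260,140,360,220,8)
plan(.499,.017,.122,-0.4)"
```

```text
at [0.4993 0.0166 0.1119] yang -0.38 tilt [-2.e-04  0.e+00 -1.e+00] F [-0.36 -0.13 -0.61] w 0.0094 t 8.65 q [-0.191  0.535  1.846  0.     0.76  -0.184]
shift mm [  0.37  -0.33 -10.08] spin 0.02
at [0.4994 0.0166 0.1121] yang -0.38 tilt [ 1.e-04 -0.e+00 -1.e+00] F [-0.41 -0.34 -0.99] w 0.0096 t 8.75 q [-0.191  0.535  1.846  0.     0.76  -0.184]
shift mm [ 0.39 -0.43 -9.92] spin 0.02
```

View pics/w6c.png

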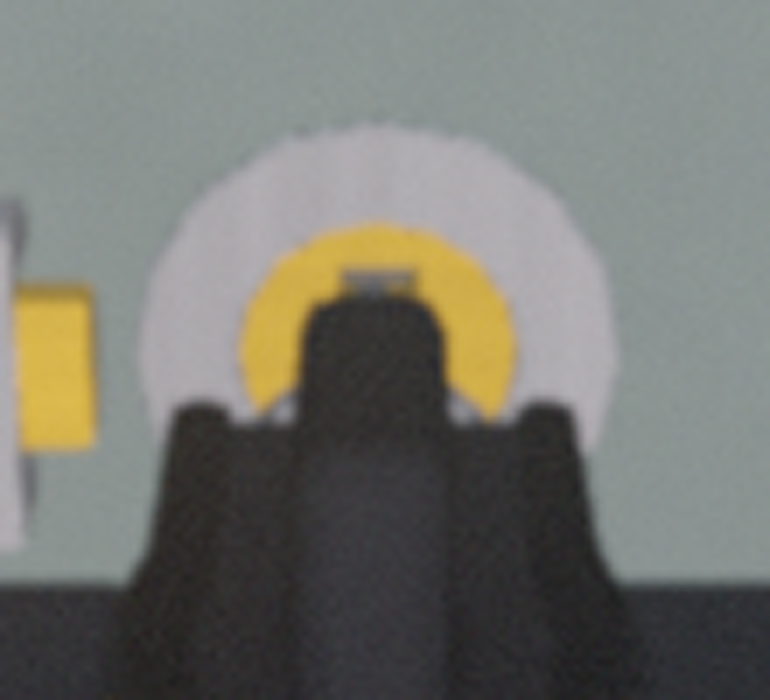

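View pics/s6.png

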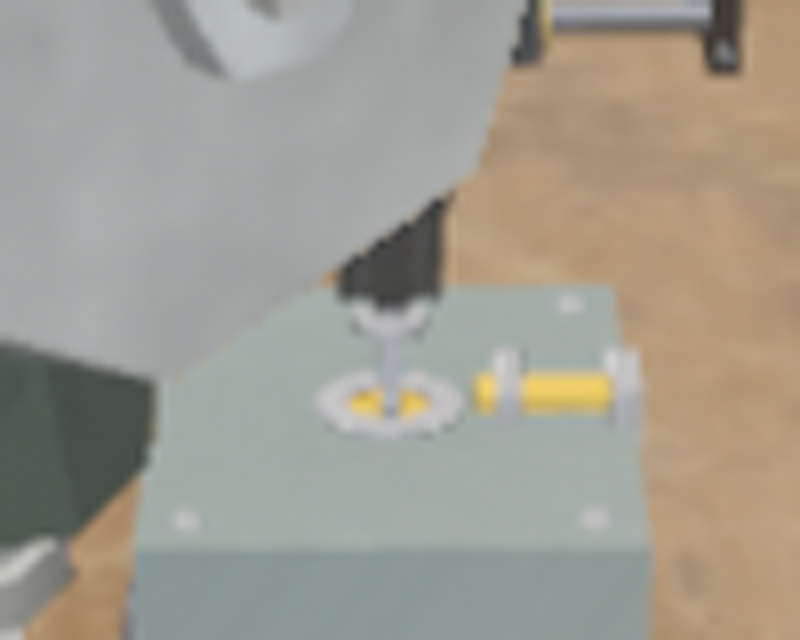

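>>> step_arm([
  [0, 0, 1, 0],
  [0, 0, 2, 0],
  [0, 0, 3, 0],
  [0, 0, 4, 0],
  [0, 0, 4, 0],
])

```text
t: 9.25
eef_pos: [0.4992, 0.0166, 0.1079]
eef_rot: [[0.007, 1.0, -0.0], [1.0, -0.007, 0.0], [0.0, -0.0, -1.0]]
ft_force: [-0.5, 0.7, -1.2]
grip_width: 0.0098
```

>>> step_arm([
  [0, 0, 1, 0],
  [0, 0, 2, 0],
  [0, 0, 3, 0],
  [0, 0, 4, 0],
  [0, 0, 4, 0],
])

```text
t: 9.75
eef_pos: [0.4994, 0.0165, 0.1039]
eef_rot: [[0.006, 1.0, -0.0], [1.0, -0.006, -0.0], [-0.0, -0.0, -1.0]]
ft_force: [-0.3, -0.3, -1.2]
grip_width: 0.0096
```

Now swaying along the slot while advancing.

>>> step_arm([
  [0.7, 0, 0.5, 0],
  [1, 0, 0.8, 0],
  [0, 0, 1.2, 0],
  [-1, 0, 1.6, 0],
  [-1, 0, 1.8, 0],
  [0, 0, 2.2, 0],
  [1, 0, 2.6, 0],
  [1, 0, 2.8, 0],
  [0, 0, 3.2, 0],
  [-1, 0, 3.6, 0],
  [-1, 0, 3.8, 0],
  [0, 0, 4, 0],
  [0, 0, 4, 0],
])

```text
t: 11.05
eef_pos: [0.4996, 0.0163, 0.1001]
eef_rot: [[0.006, 1.0, 0.0], [1.0, -0.006, -0.001], [-0.001, 0.0, -1.0]]
ft_force: [0.4, -4.4, 1.8]
grip_width: 0.01
```

>>> step_arm([
  [0.7, 0, 0.4, 0],
  [1.2, 0, 0.8, 0],
  [0, 0, 1.2, 0],
  [-1.2, 0, 1.6, 0],
  [-1.2, 0, 1.8, 0],
  [0, 0, 2.2, 0],
  [1.2, 0, 2.6, 0],
  [1.2, 0, 2.8, 0],
  [0, 0, 3.2, 0],
  [-1.2, 0, 3.6, 0],
  [-1.2, 0, 3.8, 0],
  [0, 0, 4, 0],
  [0, 0, 4, 0],
])

```text
t: 12.35
eef_pos: [0.4998, 0.0161, 0.0964]
eef_rot: [[0.005, 1.0, 0.001], [1.0, -0.005, -0.002], [-0.002, 0.001, -1.0]]
ft_force: [0.7, -4.3, 4.9]
grip_width: 0.0097
```

```bash
python3 -c "
from h import *
plan(.499,.017,.0885,-0.4)
s,d=grab('wrist','w7'); crop(d,'w7c',230,190,340,290,7)
d=imaging.get_image('side'); crop(d,'s7',260,140,360,220,8)"
```

```text
at [0.4998 0.0161 0.0964] yang -0.3 tilt [ 0.001  -0.0016 -1.    ] F [ 0.67 -4.31  4.89] w 0.0097 t 12.35 q [-0.191  0.564  1.856 -0.002  0.721 -0.184]
shift mm [ 0.96 -0.8   7.93] spin 0.1
```

View pics/s7.png

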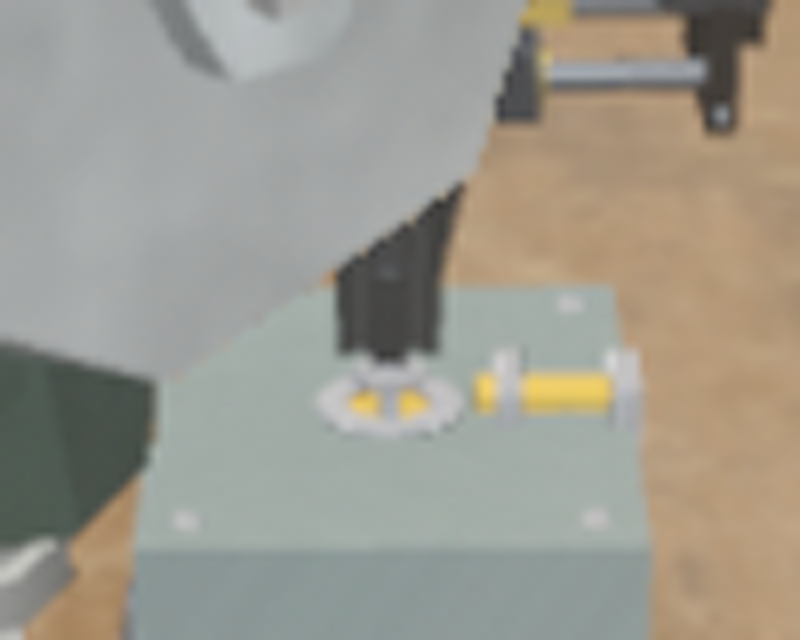

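View pics/w7c.png

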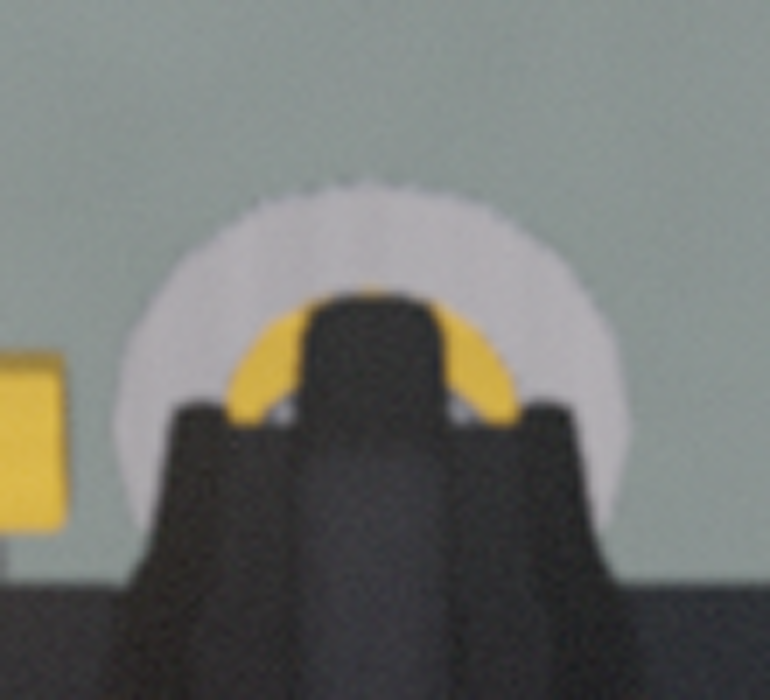

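>>> step_arm([
  [0.7, 0, 0.4, 0],
  [1.3, 0, 0.8, 0],
  [0, 0, 1.2, 0],
  [-1.3, 0, 1.6, 0],
  [-1.3, 0, 1.8, 0],
  [0, 0, 2.2, 0],
  [1.3, 0, 2.6, 0],
  [1.3, 0, 2.8, 0],
  [0, 0, 3.2, 0],
  [-1.3, 0, 3.6, 0],
  [-1.3, 0, 3.8, 0],
  [0, 0, 4, 0],
  [0, 0, 4, 0],
])

```text
t: 13.75
eef_pos: [0.5001, 0.0163, 0.0923]
eef_rot: [[0.006, 1.0, 0.002], [1.0, -0.006, -0.001], [-0.001, 0.002, -1.0]]
ft_force: [2.9, -2.2, 2.6]
grip_width: 0.0096
```

>>> step_arm([
  [0.7, 0, 0.4, 0],
  [1.3, 0, 0.8, 0],
  [0, 0, 1.2, 0],
  [-1.3, 0, 1.6, 0],
  [-1.3, 0, 1.8, 0],
  [0, 0, 2.2, 0],
  [1.3, 0, 2.5, 0],
  [0, 0, 2.8, 0],
  [-1, 0, 3.0, 0],
  [0, 0, 3.0, 0],
  [0, 0, 3, 0],
])

```text
t: 14.85
eef_pos: [0.4991, 0.0166, 0.089]
eef_rot: [[0.006, 1.0, -0.001], [1.0, -0.006, -0.0], [-0.0, -0.001, -1.0]]
ft_force: [1.5, -2.2, 3.3]
grip_width: 0.0097
```

>>> step_arm([
  [0.8, 0, 0.3, 0],
  [-0.8, 0, 0.6, 0],
  [0, 0, 0.9, 0],
  [0, 0, 1.2, 0],
  [0, 0, 1.2, 0],
])

```text
t: 15.35
eef_pos: [0.499, 0.0166, 0.0884]
eef_rot: [[0.006, 1.0, -0.001], [1.0, -0.006, 0.0], [-0.0, -0.001, -1.0]]
ft_force: [0.7, -3.0, 11.2]
grip_width: 0.0094
```

```bash
python3 -c "
from h import *
plan(.499,.017,.0885,-0.4)
s,d=grab('wrist','w8'); crop(d,'w8c',230,190,340,290,7)
d=imaging.get_image('side'); crop(d,'s8',260,140,360,220,8)"
```

```text
at [0.499  0.0166 0.0884] yang -0.37 tilt [-7.e-04  0.e+00 -1.e+00] F [ 0.74 -3.03 11.18] w 0.0094 t 15.35 q [-0.191  0.578  1.862 -0.     0.702 -0.184]
shift mm [ 0.41  0.03 -0.15] spin 0.03
```

View pics/s8.png

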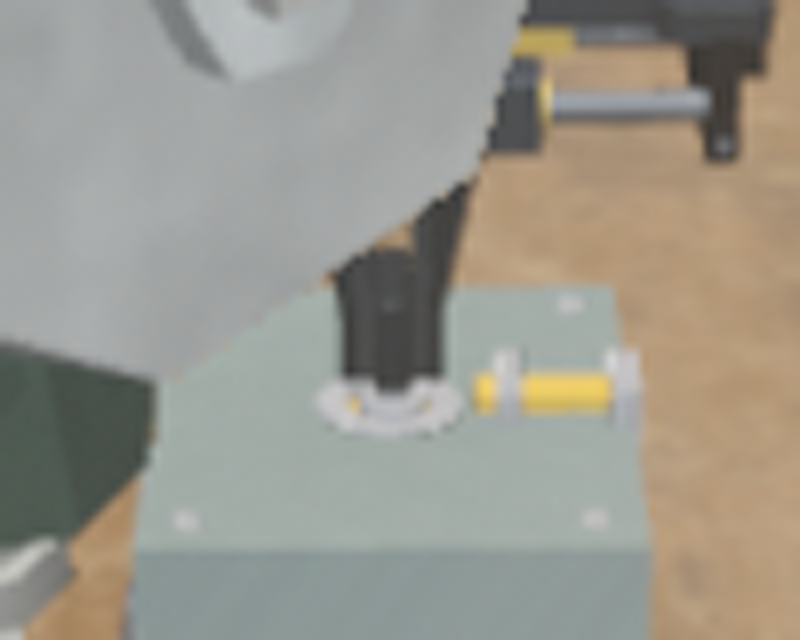

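View pics/w8c.png

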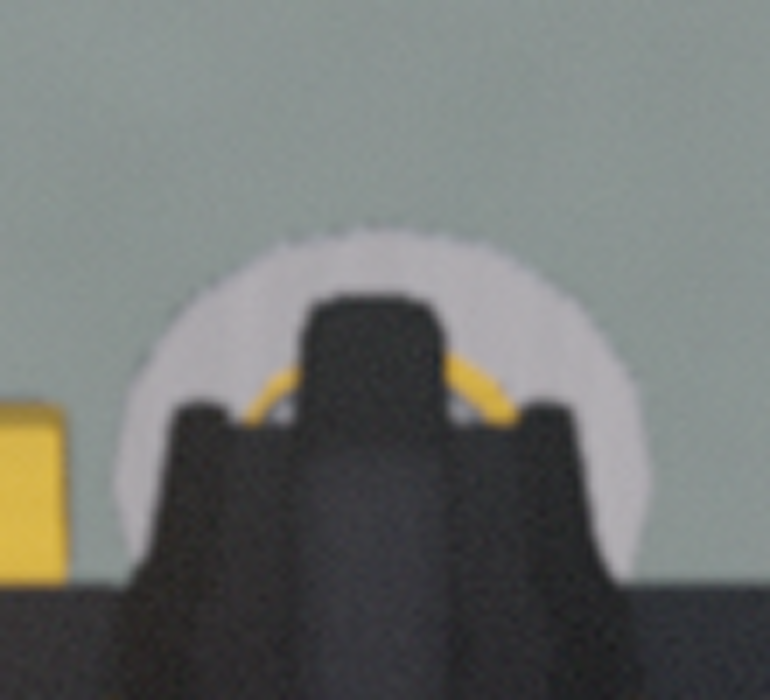

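>>> step_arm([
  [-0.3, 0, 0.1, 0],
  [-0.3, 0, 0.1, 0],
  [-0.3, 0, 0.1, 3],
  [-0.3, 0, 0.1, 7],
  [-0.3, 0, 0.1, 11],
  [-0.3, 0, 0.1, 15],
  [-0.3, 0, 0.1, 20],
  [-0.3, 0, 0.1, 25],
  [-0.3, 0, 0.1, 30],
  [-0.3, 0, 0.1, 30],
])

```text
t: 16.45
eef_pos: [0.4991, 0.0168, 0.0884]
eef_rot: [[0.507, 0.862, -0.0], [0.862, -0.507, 0.001], [0.001, -0.001, -1.0]]
ft_force: [0.7, -0.3, 9.9]
grip_width: 0.0096
```

```bash
python3 -c "
from h import *
plan(.499,.017,.0885,-30.4)
s=bot.observe();print(s['torque'])
d=imaging.get_image('side'); crop(d,'s9',260,140,360,220,8)"
```

```text
at [0.4991 0.0168 0.0884] yang -30.49 tilt [-2.e-04  9.e-04 -1.e+00] F [ 0.75 -0.31  9.91] w 0.0096 t 16.45 q [-1.910e-01  5.780e-01  1.862e+00  1.000e-03  7.020e-01  3.400e-01]
shift mm [ 0.08 -0.16 -0.15] spin -0.09
[-0.03499977 -0.09160744  0.05913926]
```

View pics/s9.png

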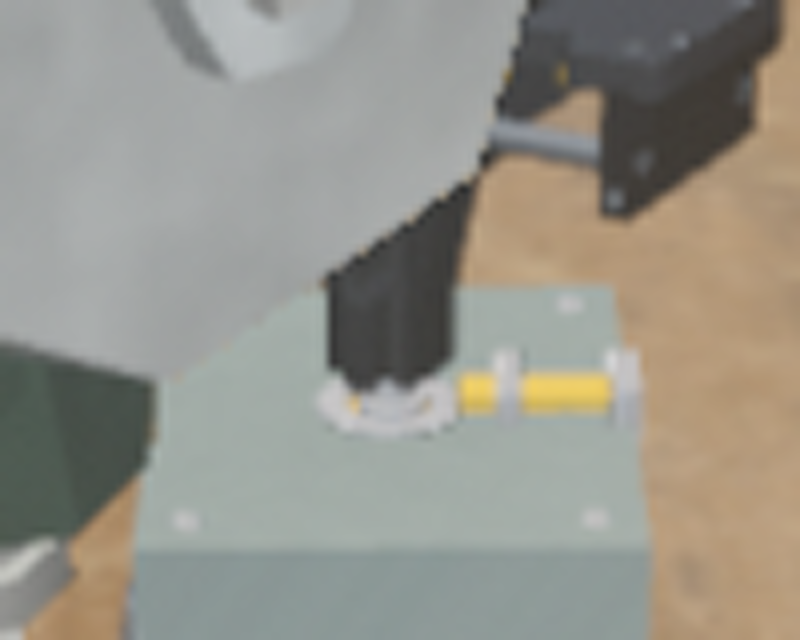

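>>> step_arm([
  [0, 0, 0, 3],
  [0, 0, 0, 7],
  [0, 0, 0, 11],
  [0, 0, 0, 16],
  [0, 0, 0, 21],
  [0, 0, 0, 26],
  [0, 0, 0, 30],
  [0, 0, 0, 30],
])

```text
t: 17.3
eef_pos: [0.4996, 0.0167, 0.0884]
eef_rot: [[0.87, 0.493, 0.001], [0.493, -0.87, 0.001], [0.001, -0.0, -1.0]]
ft_force: [1.3, -0.4, 10.2]
grip_width: 0.0096
```

```bash
python3 -c "
from h import *
plan(.499,.017,.0885,-60.4)
s=bot.observe();print(s['torque'])
d=imaging.get_image('side'); crop(d,'s10',260,140,360,220,8)"
```

```text
at [0.4996 0.0167 0.0884] yang -60.46 tilt [ 8.e-04  6.e-04 -1.e+00] F [ 1.29 -0.42 10.18] w 0.0096 t 17.3 q [-1.910e-01  5.780e-01  1.862e+00  1.000e-03  7.010e-01  8.630e-01]
shift mm [-0.34 -0.53 -0.11] spin -0.06
[-0.01701695 -0.22187055 -0.03024459]
```

View pics/s10.png

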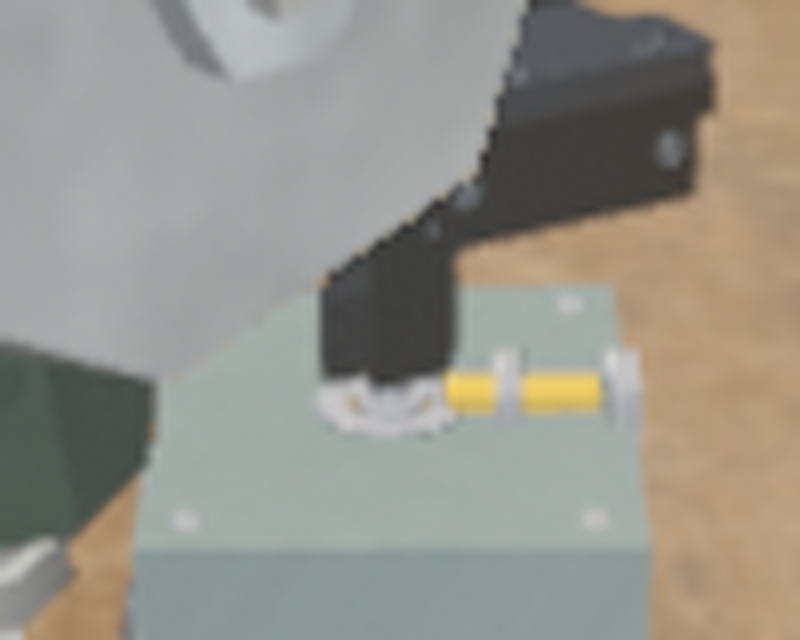

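>>> step_arm([
  [0, 0, 0, 3],
  [0, 0, 0, 7],
  [0, 0, 0, 11],
  [0, 0, 0, 16],
  [0, 0, 0, 21],
  [0, 0, 0, 26],
  [0, 0, 0, 30],
  [0, 0, 0, 33],
  [0, 0, 0, 33],
])

```text
t: 18.25
eef_pos: [0.4997, 0.0165, 0.0884]
eef_rot: [[0.998, -0.06, 0.001], [-0.06, -0.998, 0.0], [0.001, -0.0, -1.0]]
ft_force: [1.8, -1.0, 8.6]
grip_width: 0.0097
```

```bash
python3 -c "
from h import *
plan(.499,.017,.0885,-90.4)
s=bot.observe();print(s['torque'])
d=imaging.get_image('side'); crop(d,'s11',260,140,360,220,8)"
```

```text
at [0.4997 0.0165 0.0884] yang -93.43 tilt [ 1.1e-03  1.0e-04 -1.0e+00] F [ 1.8  -1.04  8.63] w 0.0097 t 18.25 q [-1.910e-01  5.780e-01  1.861e+00  1.000e-03  7.010e-01  1.439e+00]
shift mm [-0.77 -0.5  -0.12] spin -3.03
[-0.21750235 -0.20246502  0.04251761]
```

View pics/s11.png

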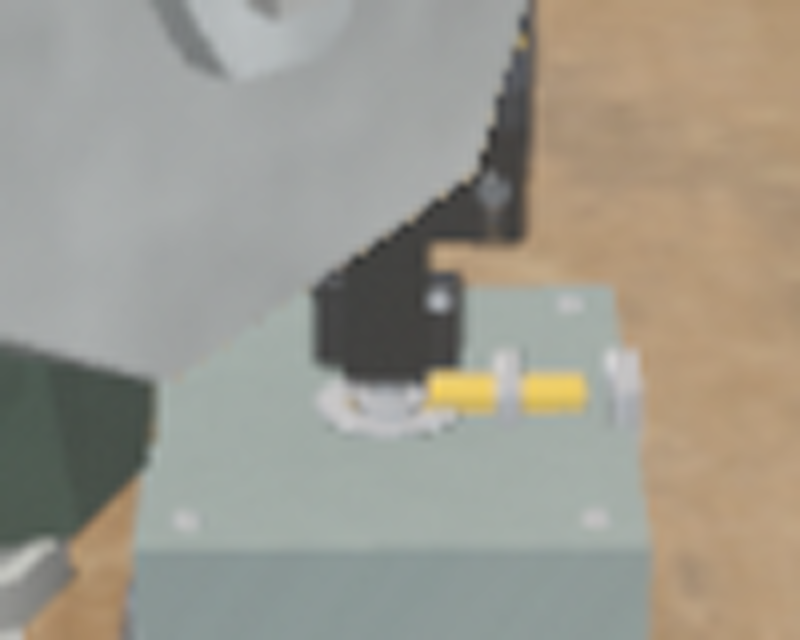

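>>> step_arm([
  [0, 0, 0, 2],
  [0, 0, 0, 4],
  [0, 0, 0, 4],
])

```text
t: 18.6
eef_pos: [0.4997, 0.0164, 0.0884]
eef_rot: [[0.992, -0.129, 0.001], [-0.129, -0.992, 0.0], [0.001, -0.0, -1.0]]
ft_force: [1.4, -1.8, 7.9]
grip_width: 0.0099
```

```bash
python3 -c "
from h import *
plan(.499,.017,.0885,-90.4)
s=bot.observe();print(s['torque'],s['joint_torque'])
d=imaging.get_image('side'); crop(d,'s12',260,140,360,220,8)"
```

```text
at [0.4997 0.0164 0.0884] yang -97.4 tilt [ 1.e-03  1.e-04 -1.e+00] F [ 1.43 -1.8   7.93] w 0.0099 t 18.6 q [-0.191  0.578  1.861  0.     0.701  1.508]
shift mm [-0.76 -0.48 -0.13] spin -7.0
[-0.21586071 -0.20662318  0.03024939] [  0.42620824 -33.24961066  -6.64553583   0.1821521    0.49955439
   0.14958078]
```

View pics/s12.png

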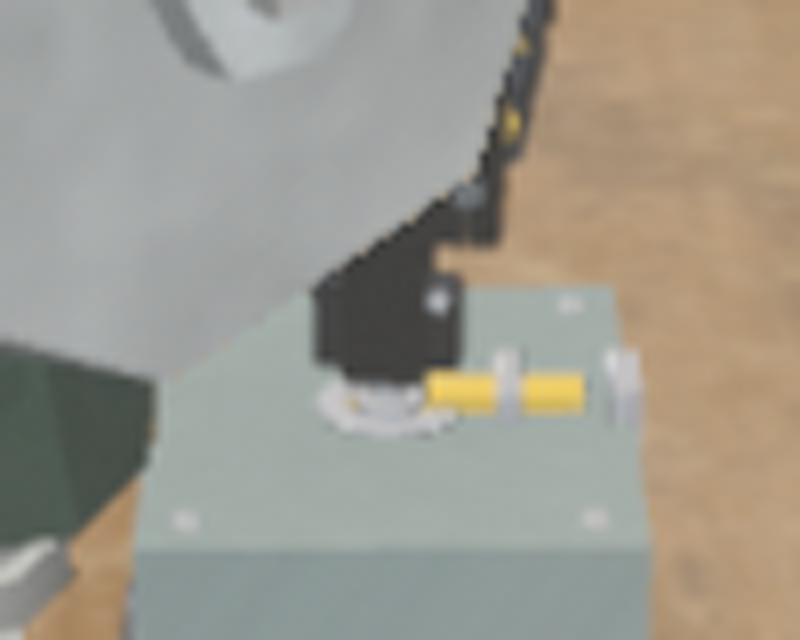

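>>> step_arm([
  [0, 0, 0, 2],
  [0, 0, 0, 4],
  [0, 0, 0, 4],
  [0, 0, 0, 4],
])

```text
t: 19.05
eef_pos: [0.4997, 0.0165, 0.0884]
eef_rot: [[0.98, -0.197, 0.001], [-0.197, -0.98, 0.0], [0.001, -0.0, -1.0]]
ft_force: [1.5, -0.2, 7.5]
grip_width: 0.0098
```

```bash
python3 -c "
from h import *
plan(.499,.017,.0885,-90.4)
s=bot.observe();print(s['torque'],s['joint_torque'])
d=imaging.get_image('side'); crop(d,'s13',260,140,360,220,8)
s,d=grab('wrist','w13')"
```

```text
at [0.4997 0.0165 0.0884] yang -101.37 tilt [ 1.e-03  2.e-04 -1.e+00] F [ 1.46 -0.23  7.53] w 0.0098 t 19.05 q [-1.910e-01  5.780e-01  1.861e+00  1.000e-03  7.010e-01  1.578e+00]
shift mm [-0.79 -0.38 -0.12] spin -10.97
[-0.0854463 -0.2556049  0.0727067] [  0.32834499 -33.31730604  -6.66710526   0.13293175   0.50028747
   0.07597254]
```

View pics/s13.png

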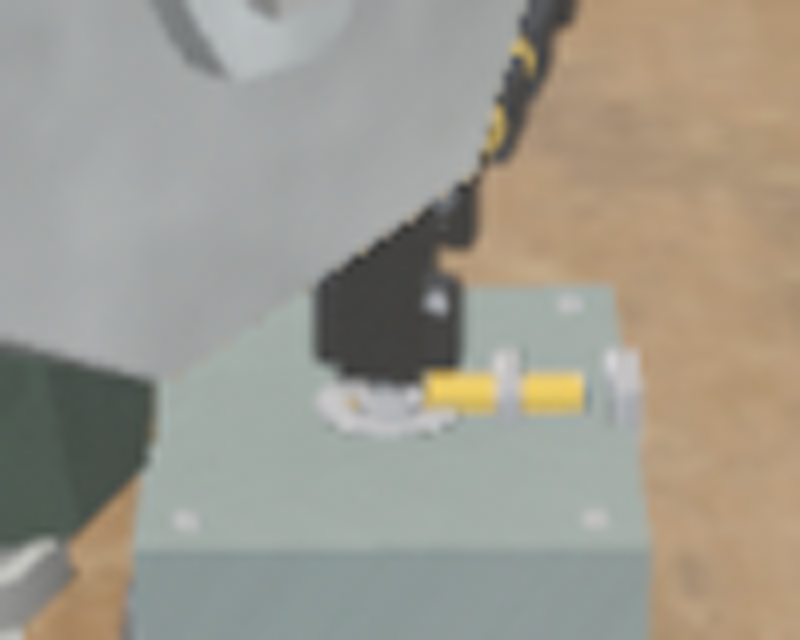

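View pics/w13.png

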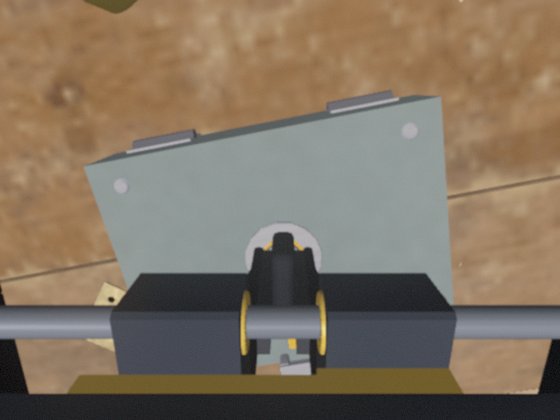

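>>> step_arm([
  [0, 0, 0.1, 0.5],
  [0, 0, 0.1, 0.5],
  [0, 0, 0.1, 0.5],
  [0, 0, 0.1, 0.5],
  [0, 0, 0.1, 0.5],
])

```text
t: 19.65
eef_pos: [0.4997, 0.0165, 0.0884]
eef_rot: [[0.979, -0.205, 0.001], [-0.205, -0.979, 0.0], [0.001, -0.0, -1.0]]
ft_force: [0.7, 0.1, 8.3]
grip_width: 0.0094
```

```bash
python3 -c "
from h import *
s,d=grab('side','s14')
plan(.499,.017,.0885,-90.4)
crop(d,'s14c',240,160,380,310,5)"
```

```text
at [0.4997 0.0165 0.0884] yang -101.85 tilt [ 1.e-03  2.e-04 -1.e+00] F [ 0.98 -0.48  9.23] w 0.0099 t 19.7 q [-1.910e-01  5.780e-01  1.861e+00  1.000e-03  7.010e-01  1.586e+00]
shift mm [-0.78 -0.34 -0.13] spin -11.45
```

View pics/s14c.png

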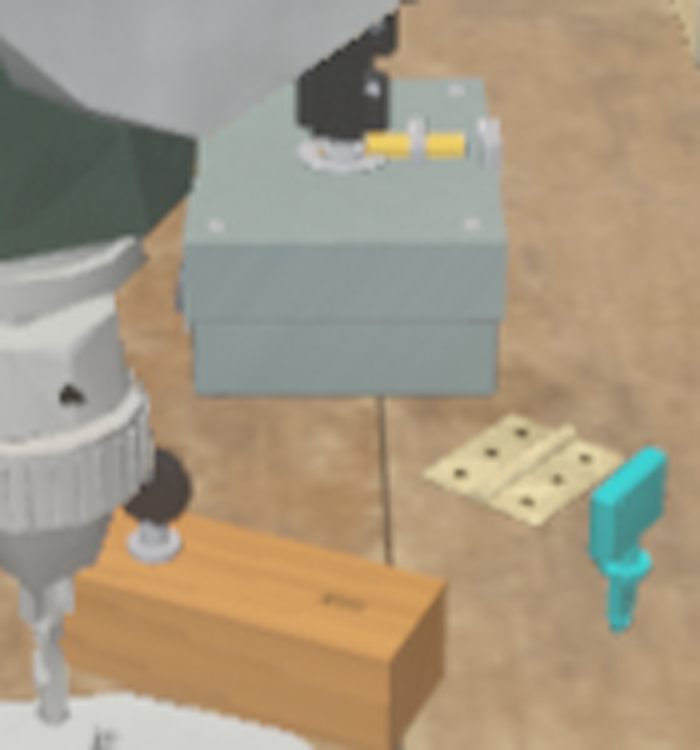

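The bolt is fully drawn, the round key stands in the rack, the hinge and turquoise look-alike have not moved, and the wide key is still gripped and pressed home. I'm handing it in.

```bash
python3 -c "
from station import bot
print(bot.sign_off())"
```

```text
the job is handed in; nothing more can be done
None
```

I drew the wide-bowed key out of the rack and worked it down the keyway with a sway of about 1 mm until its shoulder seated. I then turned it clockwise to the stop and handed the job in at 19.7 s, still gripping it at 45 N. The sign-off reported no verdict.

- **Key home:** the tool height held at 88.4 mm through the whole turn, as expected with the shoulder seated. The push stayed at about 8–11 N, and the highest force I read during insertion and turning was 11 N.
- **Plug at the stop:** the bolt had drawn back about 13–14 mm in the side picture, against the 13 mm given. It stopped moving over the last few degrees, while the tool went on to about 101°. The plug angle was judged from the bolt, not read directly, and the wrist torque was too noisy to confirm the stop.
- **Other things:** in the last side picture the round key stands in the rack, and the hinge and turquoise look-alike are where they were. I did not look at the tape measure again at the end; the arm never worked near it.
- **Disagreement:** the camera estimates of the rack slot and the keyway differed by 1–4 mm. I settled the final alignment from the wrist and side views, and the key entered the mouth with no contact force.

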